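Tug-test two spring clips and reject the worn one

ROBOT

A 6-joint arm with a two-finger parallel gripper is mounted at the origin on the work surface. World frame = base frame: x ahead of the robot, y to its left, z up, the work surface at z = 0. Lengths are in m, angles in degrees, forces in N, time in s.
With the tool pointing down it reaches from about 0.375 to 0.9 m from the base axis. Payload 3.1 kg.
Tool frame: the origin (TCP) lies midway between the tips of the shut fingers; the grasp point (between the pads) lies 19 mm behind it; z points along the fingers, y is the line along which they close (so a half turn about z gives the same grasp; the last joint's range is limited). The gripper opens to 85 mm and grips with 20 to 120 N. Pads are 22 mm wide; open, the fingers measure 114 mm over their backs; the gripper's body (76 mm by 85 mm) begins 54 mm behind the grasp point. The pads swing forward as they close: fully open they stand 13 mm farther back than shut.
Start: joints at [-79.899, 30.224, 82.088, -0, 67.689, -10.227], TCP at [0.217, -0.586, 0.231] pointing down, gripper open.
Joint ranges: [-176.69, 176.69], [-43.24, 126.21], [12.49, 139.97], [-82, 262], [0, 151.66], [-163.58, 163.58]. Speed limits (degrees/s): [159.86, 159.86, 180, 180, 180, 180].

INTERFACE

Orientations are given as a 3x3 rotation matrix whose columns are the frame's x, y, z axes.
In Python, from workcell import read_state, optics, manip gives the robot as it stands.
- The arm moves only by the tool move_arm, never from a script. Its argument "increments" is a list of rows, each a list of 7 numbers: the shift along the tool's x, y, z each as a share of 30 mm, from -1 to 1, then the turn, a rotation vector about the tool's x, y, z each as a share of 5 degrees, from -1 to 1, then the closure, from 0 (fully open) to 1 (shut). A call has exactly 8 rows; each row shifts and turns the commanded pose from where the row before left it, along the tool's axes as they then stand; what a row does not reach is not made up. A row lasts 1/8 s, in which the tool goes at most 62.5 mm and 10.7 degrees, less where a joint would pass 70% of its speed; a pose out of reach is approached as far as the arm can. A call with a number of a shift or a turn outside -1 to 1 is refused whole. A call with a gripper value outside its range is refused whole. The fingers move at their own pace and stop on an object; "force" is the grip in N (left out, the last holds). Time passes only in rows, so rows that do not move let the fingers close, or fill a call up. It gives the time, the measured TCP pose, the force, the opening and the grip force at its end, in the units of the state.
- read_state(): the state, without advancing time (a new reading comes with each control period).
- optics.grab_frame(name): name is "side" or "top" or "wrist"; returns the picture (420x560x3 uint8, blue, green, red); there is no depth.
- optics.camera_model(name): a dict with "intrinsics" (3x3 intrinsics, pixels), "R" (3x3) and "t" (3): a world point X has camera coordinates R X + t; the wrist camera has in their place "hand_eye" (4x4, takes a point from camera to tool coordinates, whose origin is the TCP and whose axes are the flange's). Camera axes: x right, y down, z forward; pixel columns grow to the right and rows downward; lengths in m; the calibration is good to about 2 mm. A picture is of the moment at which its call begins: read the wrist's pose just before it. camera_model takes no time and is no camera call.
- manip.job_done(): hands the job in; it is judged then, once.
The state is a dict: "t": time; "joint_pos": joint angles; "joint_vel": joint speeds; "tau": joint torques, N m; "position": TCP position; "eef_rot": TCP orientation; "wrist_force": force on the tool from outside, world axes, zero at the start; "ft_torque": the same for the moment, N m; "opening": finger opening in m; "gripper_force": force on a finger pad.
Only numpy, scipy, OpenCV 4.12 (cv2) and the standard library are available. Lean on these libraries where they do the work, as an engineer would, in place of code of your own. Each camera call takes 0.05 s, during which the arm holds its last target. There are 200 camera calls.

TASK

Give the test card in each of the two spring clips on the test block a steady straight tug of about 8 N, away from its clip, for half a second, and never pull a clip against its posts with more than 12 N: the worn clip lets its card slide out, the good one holds it. After both have been tugged, put the worn clip in the reject tray; the card that came out goes in the tray too. Leave the good clip standing at its posts with its card still in place, and do not disturb anything else on the bench.

Things in the scene. Friction and masses are not known exactly. Their poses are not given: they have to be found in the camera images.
- stand: Test block: fixed aluminium plate 170 (x) x 230 (y) x 10 mm; origin at the centre of its underside, z up. Cards are pulled towards its -x, the side facing the robot (within 25 degrees). The clips stand at y = +60 and -60 mm, each behind two posts, the legs passing between them
- clip_a_tab (a point): Clip A, black moulded spring clip, 0.1 kg. Point: centre of its upright finger tab (14 x 14 x 24 mm tall), 44 mm above the plate; x from jaws to tab, as the block's x; z up. Under the tab: shoulder block 16 (x) x 56 (y) x 32 mm tall. Two legs, together 26 mm wide, 31 mm tall, reach to 58 mm in front (-x) of the tab; jaw pads at their last 14 mm hold the card. Lift it straight up by the tab
- clip_b_tab (a point): Clip B, the same in size and look; either clip may stand left or right. A good clip holds its card against 16 N or more, a worn one lets it slide at about 2 to 4 N. Pulled to -x by its card, a clip first slides through 0 to 5 mm of slack until its shoulders bear on its two posts
- card_a_grip (a point): White rigid test card in clip A, 30 g. Point: 24 mm above its underside (which rests on the plate), in the middle of its upright grip bar, 24 (x) x 12 (y) x 40 mm tall. x points from the bar into the clip; the blade, 60 mm long, 4 thick, 32 tall, runs from the bar to +x. As found, the point is 94 mm in front (-x) of the clip's tab and the card must slide 36 mm to come free
- card_b_grip (a point): The same card in clip B: white, grip bar 24 (x) x 12 (y) x 40 mm tall, point in its middle 24 mm above the underside, blade to +x. A card pressed down drags on the plate, which adds to the pull that is felt but does not load its clip
- tray: Reject tray: empty open grey tray, 200 mm (x) x 150 mm (y), 28 mm tall, walls and floor 4 mm thick, fixed on the bench to the left or right of the test block; origin at the centre of its underside, z up
- tipbox: Bystander: pipette-tip box 122 x 84 mm, 54 mm tall, fixed, on the other side of the block; origin at the centre of its underside
- beaker: Bystander: clear beaker, 90 mm across, 110 mm tall; origin at the centre of its underside
- reagent: Bystander: amber bottle, 72 mm across, 150 mm tall; origin at the centre of its underside
- tube: Bystander: capped sample tube lying on the bench, 101 mm along x, 21 mm thick; origin under its middle
- marker: Bystander: marker pen lying on the bench, 123 mm along x, 14 mm thick; origin under its middle
- stop: The four steel posts fixed on the block, 12 mm square, 32 mm tall, in pairs 44 mm apart centre to centre about y = +60 and -60 mm; origin on the plate's top, on its centre line, 34 mm to +x of the block's centre
Things that resemble listed ones, but are neither listed nor needed, are in the scene too. What is shaped like the part that bears card_a_grip but brown or red is not meant.

How it is judged (in metres and radians):
On the way, in this order (a step that is already met when the one before it is completed fails the run):
1. the good clip has been tugged against its posts with more than 5 N for 0.2 s, its card still in place (a worn clip cannot bear that) (((contact force between clip_a and stop above 5 N and x of card_a_grip in the frame of clip_a_tab between -0.1 and -0.088 m and horizontal distance between card_a_grip and clip_a_tab below 0.101 m and angle between card_a_grip's own z axis and vertical below 0.2 rad) or (contact force between clip_b and stop above 5 N and x of card_b_grip in the frame of clip_b_tab between -0.1 and -0.088 m and horizontal distance between card_b_grip and clip_b_tab below 0.101 m and angle between card_b_grip's own z axis and vertical below 0.2 rad))), for 0.2 s.
2. after that, a clip is taken away from its posts (distance of any of clip_a_tab, clip_b_tab from where it was at the start of the episode above 0.08 m), for 0.1 s.
At the end, for the whole second after the job is handed in: The worn clip and its card lie at rest in the reject tray (their points within its walls, at most 70 mm and 50 mm above the bench); the good clip stands upright within 20 mm of where it was found, its card still in its jaws, slipped by no more than 6 mm (((x of clip_a_tab in the frame of tray between -0.092 and 0.092 m and y of clip_a_tab in the frame of tray between -0.067 and 0.067 m and height (world z) of clip_a_tab between 0 and 0.07 m and x of card_a_grip in the frame of tray between -0.092 and 0.092 m and y of card_a_grip in the frame of tray between -0.067 and 0.067 m and height (world z) of card_a_grip between 0 and 0.05 m and x of card_b_grip in the frame of clip_b_tab between -0.1 and -0.088 m and horizontal distance between card_b_grip and clip_b_tab below 0.101 m and angle between card_b_grip's own z axis and vertical below 0.2 rad and distance of clip_b_tab from where it was at the start of the episode below 0.02 m and angle between clip_b_tab's own z axis and vertical below 0.15 rad and linear speed of each of clip_a, card_a below 0.02 m/s and (x of clip_a_tab in the frame of card_a_grip below 0.05 m or x of clip_a_tab in the frame of card_a_grip above 0.125 m or y of clip_a_tab in the frame of card_a_grip above 0.025 m or y of clip_a_tab in the frame of card_a_grip below -0.025 m or angle between the x axis of clip_a_tab and the x axis of card_a_grip, either way round above 0.3 rad)) or (x of clip_b_tab in the frame of tray between -0.092 and 0.092 m and y of clip_b_tab in the frame of tray between -0.067 and 0.067 m and height (world z) of clip_b_tab between 0 and 0.07 m and x of card_b_grip in the frame of tray between -0.092 and 0.092 m and y of card_b_grip in the frame of tray between -0.067 and 0.067 m and height (world z) of card_b_grip between 0 and 0.05 m and x of card_a_grip in the frame of clip_a_tab between -0.1 and -0.088 m and horizontal distance between card_a_grip and clip_a_tab below 0.101 m and angle between card_a_grip's own z axis and vertical below 0.2 rad and distance of clip_a_tab from where it was at the start of the episode below 0.02 m and angle between clip_a_tab's own z axis and vertical below 0.15 rad and linear speed of each of clip_b, card_b below 0.02 m/s and (x of clip_b_tab in the frame of card_b_grip below 0.05 m or x of clip_b_tab in the frame of card_b_grip above 0.125 m or y of clip_b_tab in the frame of card_b_grip above 0.025 m or y of clip_b_tab in the frame of card_b_grip below -0.025 m or angle between the x axis of clip_b_tab and the x axis of card_b_grip, either way round above 0.3 rad)))); the robot touches nothing.
It fails at once if a clip is pulled against its posts with more than 15 N (contact force between any of clip_a, clip_b and stop above 15 N).
It fails at once if a bystander is moved by more than 30 mm (distance of any of beaker, reagent, tube, marker from where it was at the start of the episode above 0.03 m).
It also fails if it takes over 72 s, if anything falls off the work surface, if the arm or the gripper's body presses on something with over 40 N, if the wrist force passes 120 N, or if a joint passes its speed limit or range.

## Working session

There is one attempt and no reset: what is moved stays moved. The work goes in short steps, Python scripts to look and compute and a tool call to move; the robot and the scene stay as the last step left them, time stands still between calls to the robot, and variables do not carry over. Pictures are saved under pics/ and viewed, at most 10 in all, crops included, and the job is handed in when it is done.

Besides the shell and the picture viewer there is one more tool, called after "Emit:" as a command line: name --pt "numbers of a row" for each row, then --argument value for the rest. move_arm: Moves the arm, as the interface text tells. Its arguments: {"type":"object","properties":{"increments":{"type":"array"},"force":{"type":"number"}},"required":["increments"]}

```bash
mkdir -p pics; ls
python3 - <<'E'
from workcell import read_state, optics, manip
import cv2,numpy as np
s=read_state(); print({k:np.round(v,3).tolist() for k,v in s.items()})
for n in("top","side"):
    cv2.imwrite(f"pics/{n}0.png",optics.grab_frame(n))
for n in("top","side","wrist"):
    print({k:np.round(v,4).tolist() for k,v in optics.camera_model(n).items() if k not in()})
E
```

```text
pics
{'t': 0.0, 'joint_pos': [-79.9, 30.278, 82.158, -0.0, 67.689, -10.227], 'joint_vel': [0.018, 0.022, 0.003, 0.036, 0.123, -0.055], 'tau': [-0.001, -44.235, -17.802, -0.0, 0.009, -0.0], 'position': [0.217, -0.585, 0.23], 'eef_rot': [[0.938, 0.347, -0.0], [0.347, -0.938, 0.002], [0.0, -0.002, -1.0]], 'wrist_force': [0.69, -1.103, -0.07], 'ft_torque': [-0.008, -0.004, -0.013], 'gripper_force': 0.0, 'opening': 0.085}
{'intrinsics': [[440.2864, 0.0, 279.0045], [0.0, 440.2864, 208.7544], [0.0, 0.0, 1.0]], 'R': [[-0.0098, -0.9999, 0.0048], [-0.9948, 0.0093, -0.1012], [0.1011, -0.0058, -0.9949]], 't': [0.0166, 0.5877, 0.9696]}
{'intrinsics': [[413.421, 0.0, 280.6032], [0.0, 413.421, 212.9951], [0.0, 0.0, 1.0]], 'R': [[0.9716, -0.2361, -0.0148], [-0.1984, -0.7788, -0.5951], [0.129, 0.5811, -0.8035]], 't': [-0.5559, 0.1496, 0.8033]}
{'intrinsics': [[340.9171, 0.0, 276.3733], [0.0, 340.9171, 202.738], [0.0, 0.0, 1.0]], 'hand_eye': [[0.0005, -0.9539, -0.3001, 0.076], [1.0, 0.0003, 0.0007, 0.0012], [-0.0005, -0.3001, 0.9539, -0.1423], [0.0, 0.0, 0.0, 1.0]]}
```

View pics/top0.png

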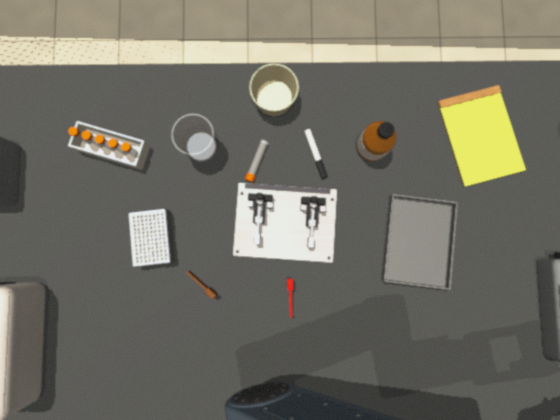

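View pics/side0.png

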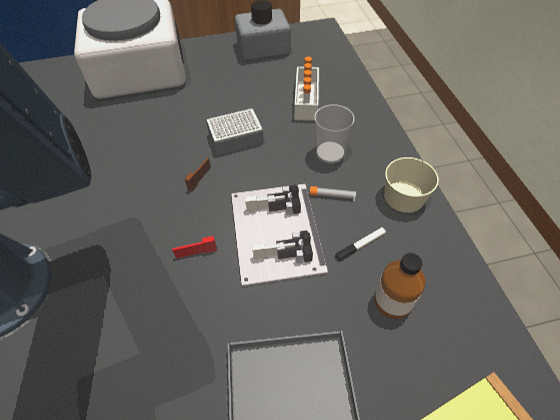

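The top view shows the block at about (286,223), clips at about (260,200) and (313,203), card bars near (259,239) and (311,241), and the tray at (421,242). The side view agrees. I'll enlarge both.

```bash
cat > h.py <<'E'
from workcell import read_state, optics, manip
import cv2,numpy as np
def ray(n,p,s=None):
    m=optics.camera_model(n);K=np.array(m["intrinsics"])
    d=np.linalg.inv(K)@[p[0],p[1],1]
    if n=="wrist":
        H=np.array(m["hand_eye"]);R=np.array(s["eef_rot"]);
        return R@H[:3,3]+s["position"],R@H[:3,:3]@d
    R=np.array(m["R"]);return -R.T@np.array(m["t"]),R.T@d
def plane(n,p,z,s=None):
    o,d=ray(n,p,s);return o+d*(z-o[2])/d[2]
def tri(a,b):
    A=[];B=[]
    for o,d in(a,b):
        d=d/np.linalg.norm(d);P=np.eye(3)-np.outer(d,d);A.append(P);B.append(P@o)
    return np.linalg.lstsq(np.vstack(A),np.hstack(B),rcond=None)[0]
E
python3 - <<'E'
import cv2,numpy as np
a=cv2.imread("pics/top0.png")[175:275,225:345]; b=cv2.imread("pics/side0.png")[175:290,220:335]
a=cv2.resize(a,None,fx=5,fy=5,interpolation=cv2.INTER_CUBIC)
b=cv2.resize(b,None,fx=5,fy=5,interpolation=cv2.INTER_CUBIC)
cv2.imwrite("pics/c1.png",a);cv2.imwrite("pics/c2.png",b)
E
```

```text
(no output)
```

View pics/c1.png

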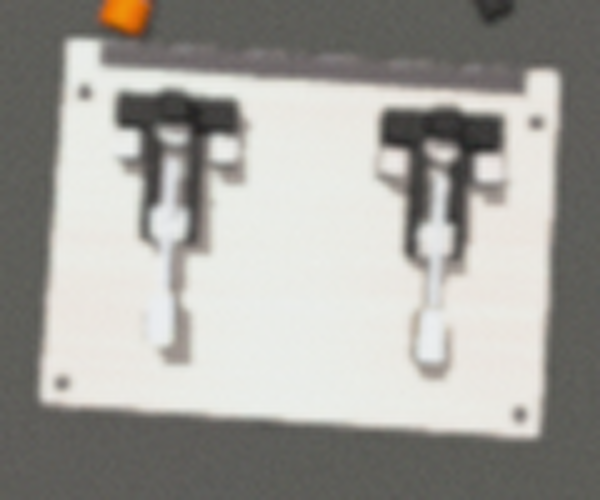

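View pics/c2.png

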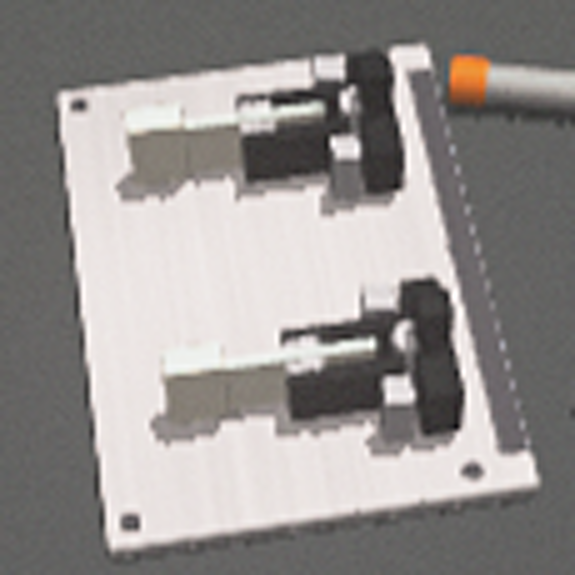

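Top crop: plate corners (67,40), (560,70), (540,437), (40,404); bar tops (160,320) and (431,338); tabs (174,100) and (444,118). Side crop: bar tops (156,118) and (191,357), tabs about (372,60) and (424,290).

Run:
```python
from h import *
np.set_printoptions(precision=4,suppress=True)
T=lambda p:(225+(p[0]-2)/5,175+(p[1]-2)/5)
S=lambda p:(220+(p[0]-2)/5,175+(p[1]-2)/5)
c=[plane("top",T(p),.01) for p in((67,40),(560,70),(540,437),(40,404))]
print(np.array(c),np.mean(c,0)); 
v=(c[0]-c[1])+(c[3]-c[2]);print("yaw",np.degrees(np.arctan2(-v[0],v[1])),np.linalg.norm(c[0]-c[1]),np.linalg.norm(c[0]-c[3]))
for n,t,s in(("barL",(160,320),(156,118)),("barR",(431,338),(191,357)),("tabL",(174,100),(372,60)),("tabR",(444,118),(424,290))):
    print(n,tri(ray("top",T(t)),ray("side",S(s))),plane("top",T(t),.054 if n[0]=='b' else .066))
for p in((388,196),(457,201),(450,289),(384,284)):print("tray",plane("top",p,.028))
s=read_state();o,d=ray("wrist",(276,203),s);print(o,d)
```

```text
[[ 0.652   0.1057  0.01  ]
 [ 0.6358 -0.1237  0.01  ]
 [ 0.4663 -0.1106  0.01  ]
 [ 0.4836  0.1181  0.01  ]] [ 0.5594 -0.0026  0.01  ]
yaw -4.17982756084156 0.22991271925131684 0.16886988416300236
barL [0.5218 0.0611 0.0492] [0.5199 0.061  0.054 ]
barR [ 0.5123 -0.0585  0.0502] [ 0.5109 -0.0581  0.054 ]
tabL [0.6152 0.0538 0.0682] [0.6158 0.0539 0.066 ]
tabR [ 0.6052 -0.064   0.071 ] [ 0.6068 -0.0645  0.066 ]
tray [ 0.615  -0.2382  0.028 ]
tray [ 0.602  -0.3955  0.028 ]
tray [ 0.4041 -0.3697  0.028 ]
tray [ 0.4166 -0.2223  0.028 ]
[ 0.2888 -0.5604  0.3727] [-0.2826 -0.1023 -0.9538]
```

```bash
cat >> h.py <<'E'
from scipy.spatial.transform import Rotation as Ro
def plan(tgt,yaw,n,s=None):
    s=s or read_state();R=np.array(s["eef_rot"]);p=np.array(s["position"])
    Rt=Ro.from_euler("z",yaw,degrees=True).as_matrix()@np.diag([1,-1,-1.])
    rv=Ro.from_matrix(R.T@Rt).as_rotvec()/n; step=(np.array(tgt)-p)/n
    for i in range(n):
        Ri=R@Ro.from_rotvec(rv*i).as_matrix()
        print(np.round(np.r_[Ri.T@step/.03,np.degrees(rv)/5],3).tolist())
E
python3 -c "
from h import *
plan((.512,-.0585,.15),-4.2,16)"
```

```text
[0.958, -0.816, 0.169, -0.001, 0.0, 0.307]
[0.935, -0.841, 0.169, -0.001, 0.0, 0.307]
[0.913, -0.866, 0.169, -0.001, 0.0, 0.307]
[0.889, -0.89, 0.169, -0.001, 0.0, 0.307]
[0.865, -0.913, 0.169, -0.001, 0.0, 0.307]
[0.84, -0.936, 0.169, -0.001, 0.0, 0.307]
[0.815, -0.958, 0.169, -0.001, 0.0, 0.307]
[0.789, -0.98, 0.169, -0.001, 0.0, 0.307]
[0.762, -1.0, 0.169, -0.001, 0.0, 0.307]
[0.735, -1.021, 0.168, -0.001, 0.0, 0.307]
[0.708, -1.04, 0.168, -0.001, 0.0, 0.307]
[0.68, -1.058, 0.168, -0.001, 0.0, 0.307]
[0.651, -1.076, 0.168, -0.001, 0.0, 0.307]
[0.622, -1.093, 0.168, -0.001, 0.0, 0.307]
[0.593, -1.11, 0.168, -0.001, 0.0, 0.307]
[0.563, -1.125, 0.168, -0.001, 0.0, 0.307]
```

Emit:
move_arm --pt "0.96 -0.82 0.1 0 0 0.31 0" --pt "0.94 -0.84 0.1 0 0 0.31 0" --pt "0.91 -0.87 0.1 0 0 0.31 0" --pt "0.89 -0.89 0.1 0 0 0.31 0" --pt "0.87 -0.91 0.1 0 0 0.31 0" --pt "0.84 -0.94 0.1 0 0 0.31 0" --pt "0.81 -0.96 0.1 0 0 0.31 0" --pt "0.79 -0.98 0.1 0 0 0.31 0" --force 25

```text
t: 1.1
position: [0.3653, -0.3211, 0.207]
eef_rot: [[0.991, 0.137, -0.0], [0.137, -0.991, 0.0], [-0.0, -0.001, -1.0]]
wrist_force: [0.9, -0.4, -0.2]
opening: 0.0857
gripper_force: 0.0
```

Emit:
move_arm --pt "0.76 -1 0.2 0 0 0.31 0" --pt "0.74 -1 0.2 0 0 0.31 0" --pt "0.71 -1 0.2 0 0 0.31 0" --pt "0.68 -1 0.2 0 0 0.31 0" --pt "0.65 -1 0.2 0 0 0.31 0" --pt "0.62 -1 0.2 0 0 0.31 0" --pt "0.6 -1 0.2 0 0 0.31 0" --pt "0.57 -1 0.2 0 0 0.31 0"

```text
t: 2.1
position: [0.5143, -0.0741, 0.1588]
eef_rot: [[0.997, -0.079, -0.001], [-0.079, -0.997, 0.0], [-0.001, -0.0, -1.0]]
wrist_force: [0.9, 0.5, 1.1]
opening: 0.0854
gripper_force: 0.0
```

```bash
python3 -c "
from h import *
s=read_state();f=optics.grab_frame('wrist');np.save('w1.npy',dict(s),allow_pickle=True)
cv2.imwrite('pics/w1.png',f);print(s['t'],s['position'],s['eef_rot'],s['wrist_force'])
plan((.512,-.0585,.12),-4.2,3)"
```

```text
2.1 [ 0.51427512 -0.07405296  0.15881962] [[ 9.96896194e-01 -7.87246382e-02 -6.40599880e-04]
 [-7.87245218e-02 -9.96896388e-01  2.04961481e-04]
 [-6.54747225e-04 -1.53894401e-04 -9.99999774e-01]] [0.90491732 0.45671677 1.05327128]
[-0.054, -0.135, 0.426, -0.009, -0.002, -0.018]
[-0.053, -0.136, 0.426, -0.009, -0.002, -0.018]
[-0.053, -0.136, 0.426, -0.009, -0.002, -0.018]
```

View pics/w1.png

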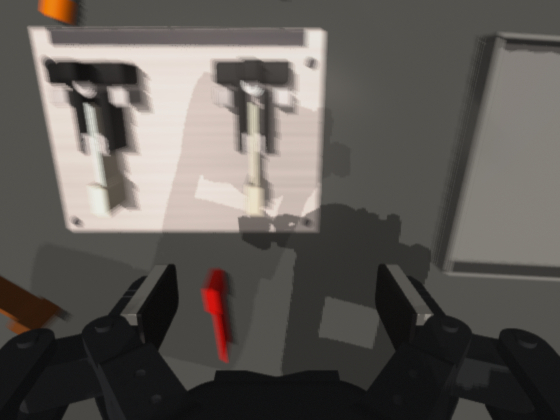

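The wrist view shows the right bar at about (256,200), the left bar at (103,200), the right tab near (252,64) and the finger midline near column 277.

```bash
python3 -c "
from h import *
np.set_printoptions(precision=4,suppress=True)
s=np.load('w1.npy',allow_pickle=True).item()
for p,z in (((255,200),.05),((103,199),.05),((252,80),.066),((89,84),.066),((30,28),.01),((326,30),.01),((320,232),.01),((68,232),.01)): print(p,plane('wrist',p,z,s))
f=cv2.imread('pics/w1.png')[50:230,40:300];cv2.imwrite('pics/w1c.png',cv2.resize(f,None,fx=3,fy=3,interpolation=cv2.INTER_CUBIC))
"
```

```text
(255, 200) [ 0.5152 -0.0592  0.05  ]
(103, 199) [0.5252 0.0573 0.05  ]
(252, 80) [ 0.6013 -0.0666  0.066 ]
(89, 84) [0.6072 0.0395 0.066 ]
(30, 28) [0.6548 0.1037 0.01  ]
(326, 30) [ 0.6356 -0.1236  0.01  ]
(320, 232) [ 0.4679 -0.1123  0.01  ]
(68, 232) [0.4861 0.1187 0.01  ]
```

View pics/w1c.png

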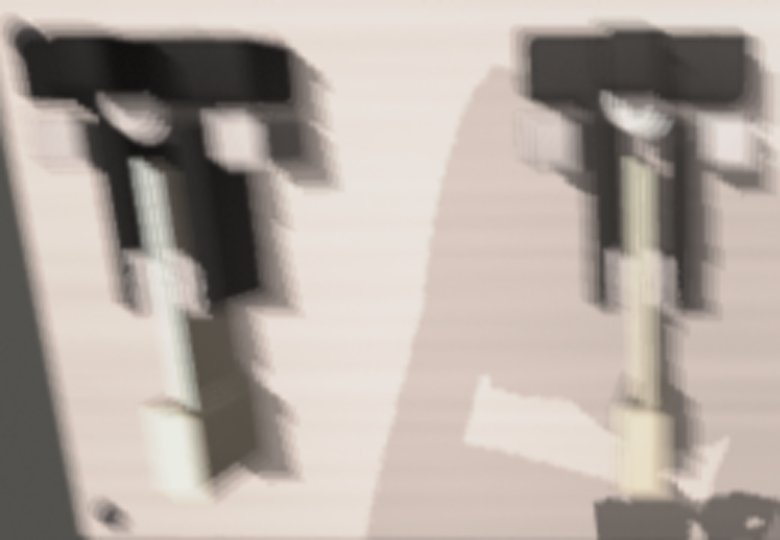

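The right bar's top centre is at (254,200) and the left's at (100,200). Both views agree to about 3 mm, so I go down on the right card first.

```bash
python3 -c "
from h import *
s=read_state();print(s['position'],s['wrist_force'])
plan((.513,-.059,.018),-4.2,8)"
```

```text
[ 0.51584685 -0.07111568  0.1583336 ] [0.36834853 0.7625001  0.54221155]
[-0.016, -0.048, 0.585, -0.003, -0.001, -0.007]
[-0.016, -0.048, 0.585, -0.003, -0.001, -0.007]
[-0.016, -0.048, 0.585, -0.003, -0.001, -0.007]
[-0.016, -0.049, 0.585, -0.003, -0.001, -0.007]
[-0.016, -0.049, 0.585, -0.003, -0.001, -0.007]
[-0.016, -0.049, 0.585, -0.003, -0.001, -0.007]
[-0.016, -0.049, 0.585, -0.003, -0.001, -0.007]
[-0.016, -0.049, 0.585, -0.003, -0.001, -0.007]
```

Emit:
move_arm --pt "-0.04 -0.1 0.7 0 0 -0.02 0" --pt "-0.03 -0.1 0.7 0 0 -0.02 0" --pt "-0.03 -0.1 0.7 0 0 -0.02 0" --pt "-0.03 0 0.7 0 0 0 0" --pt "0 0 0.7 0 0 0 0" --pt "0 0 0.7 0 0 0 0" --pt "0 0 0 0 0 0 0" --pt "0 0 0 0 0 0 0"

```text
t: 3.15
position: [0.511, -0.0661, 0.0337]
eef_rot: [[0.997, -0.073, 0.0], [-0.073, -0.997, -0.0], [0.0, 0.0, -1.0]]
wrist_force: [0.1, 0.4, 0.4]
opening: 0.0855
gripper_force: 0.0
```

```bash
python3 -c "
from h import *
s=read_state();f=optics.grab_frame('wrist');np.save('w2.npy',dict(s),allow_pickle=True)
cv2.imwrite('pics/w2.png',f);print(s['t'],s['position'],s['wrist_force'])
plan((.513,-.059,.018),-4.2,1)"
```

```text
3.15 [ 0.51095318 -0.06607112  0.03366441] [0.13087476 0.43025367 0.38377039]
[0.042, -0.242, 0.532, 0.004, -0.013, 0.006]
```

View pics/w2.png

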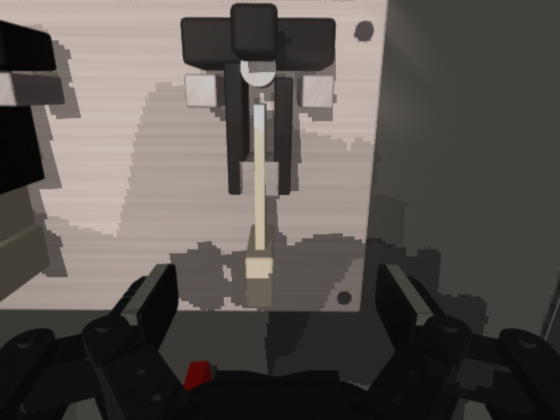

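The close view shows the bar's top face spanning columns 247–272 and rows 250–305, with its centre at about (260,278) and the finger midline near 277.

```bash
python3 -c "
from h import *
s=np.load('w2.npy',allow_pickle=True).item()
for z in(.05,.054):
  P=[plane('wrist',p,z,s) for p in((260,278),(254,20))];print(P)
s1=np.load('w1.npy',allow_pickle=True).item()
print(tri(ray('wrist',(260,278),s),ray('wrist',(254,200),s1)))
p=plane('wrist',(260,278),.05,s)
s=read_state();print(s['position']);plan((p[0],p[1],.018),-4.2,4)
"
```

```text
[array([ 0.5154873 , -0.06102802,  0.05      ]), array([ 0.61158377, -0.06738161,  0.05      ])]
[array([ 0.51776373, -0.06140563,  0.054     ]), array([ 0.61080857, -0.06755746,  0.054     ])]
[ 0.51518832 -0.05968046  0.04956527]
[ 0.51119904 -0.06613579  0.03395487]
[0.032, -0.045, 0.133, 0.001, -0.003, 0.001]
[0.032, -0.045, 0.133, 0.001, -0.003, 0.001]
[0.032, -0.045, 0.133, 0.001, -0.003, 0.001]
[0.032, -0.045, 0.133, 0.001, -0.003, 0.001]
```

Emit:
move_arm --pt "0.03 -0.045 0.13 0 0 0 0" --pt "0.03 -0.045 0.13 0 0 0 0" --pt "0.03 -0.045 0.13 0 0 0 0" --pt "0.03 -0.045 0.13 0 0 0 0.3" --pt "0 0 0 0 0 0 0.6" --pt "0 0 0 0 0 0 0.8" --pt "0 0 0 0 0 0 0.85" --pt "0 0 0 0 0 0 0.9" --force 25

```text
t: 4.2
position: [0.5147, -0.0608, 0.0178]
eef_rot: [[0.997, -0.073, 0.0], [-0.073, -0.997, 0.0], [0.0, -0.0, -1.0]]
wrist_force: [0.6, 0.6, 1.4]
opening: 0.0116
gripper_force: 25.5
```

Emit:
move_arm --pt "0 0 0 0 0 0 1" --pt "0 0 0 0 0 0 1" --pt "0 0 0 0 0 0 1" --pt "0 0 0 0 0 0 1" --pt "0 0 0 0 0 0 1" --pt "0 0 0 0 0 0 1" --pt "0 0 0 0 0 0 1" --pt "0 0 0 0 0 0 1"

```text
t: 5.2
position: [0.5147, -0.0608, 0.0178]
eef_rot: [[0.997, -0.073, 0.0], [-0.073, -0.997, -0.0], [0.0, 0.0, -1.0]]
wrist_force: [-0.7, 0.5, 4.6]
opening: 0.0119
gripper_force: 25.9
```

Gripped. The pads press the card down slightly (about 4 N), so I ease up while starting a slow pull.

Emit:
move_arm --pt "0 0 -0.005 0 0 0 1" --pt "-0.01 0 -0.005 0 0 0 1" --pt "-0.01 0 0 0 0 0 1" --pt "-0.01 0 0 0 0 0 1" --pt "-0.01 0 0 0 0 0 1" --pt "-0.01 0 0 0 0 0 1" --pt "0 0 0 0 0 0 1" --pt "0 0 0 0 0 0 1"

```text
t: 6.2
position: [0.5131, -0.0607, 0.018]
eef_rot: [[0.997, -0.073, -0.0], [-0.073, -0.997, 0.0], [-0.0, -0.0, -1.0]]
wrist_force: [0.4, -0.7, -1.3]
opening: 0.0116
gripper_force: 25.3
```

Emit:
move_arm --pt "-0.01 0 0 0 0 0 1" --pt "-0.01 0 0 0 0 0 1" --pt "-0.01 0 0 0 0 0 1" --pt "-0.01 0 0 0 0 0 1" --pt "-0.01 0 0 0 0 0 1" --pt "0 0 0 0 0 0 1" --pt "0 0 0 0 0 0 1" --pt "0 0 0 0 0 0 1"

```text
t: 7.2
position: [0.5119, -0.0606, 0.018]
eef_rot: [[0.997, -0.073, 0.0], [-0.073, -0.997, -0.0], [0.0, 0.0, -1.0]]
wrist_force: [1.4, 0.5, -1.6]
opening: 0.0116
gripper_force: 25.2
```

```bash
python3 -c "
from h import *
for i in range(2):
  s=read_state();print(s['position'],s['wrist_force']);optics.grab_frame('top')"
```

```text
[ 0.51185804 -0.06059015  0.01801528] [ 1.37643263  0.52168811 -1.63124474]
[ 0.51185509 -0.06059917  0.01801454] [ 0.28528224 -0.07758032 -0.82713177]
```

Emit:
move_arm --pt "-0.01 0 0 0 0 0 1" --pt "-0.01 0 0 0 0 0 1" --pt "-0.01 0 0 0 0 0 1" --pt "-0.01 0 0 0 0 0 1" --pt "0 0 0 0 0 0 1" --pt "0 0 0 0 0 0 1" --pt "0 0 0 0 0 0 1" --pt "0 0 0 0 0 0 1"

```text
t: 8.3
position: [0.5118, -0.0607, 0.0181]
eef_rot: [[0.997, -0.073, 0.003], [-0.073, -0.997, -0.001], [0.003, 0.0, -1.0]]
wrist_force: [5.1, 2.4, -3.7]
opening: 0.0115
gripper_force: 24.9
```

Emit:
move_arm --pt "-0.006 0 0.003 0 0 0 1" --pt "-0.006 0 0.003 0 0 0 1" --pt "-0.006 0 0 0 0 0 1" --pt "0 0 0 0 0 0 1" --pt "0 0 0 0 0 0 1" --pt "0 0 0 0 0 0 1" --pt "0 0 0 0 0 0 1" --pt "0 0 0 0 0 0 1"

```text
t: 9.3
position: [0.5118, -0.0607, 0.018]
eef_rot: [[0.997, -0.073, 0.004], [-0.073, -0.997, -0.001], [0.004, 0.001, -1.0]]
wrist_force: [5.8, 1.8, -3.1]
opening: 0.0115
gripper_force: 25.0
```

```bash
python3 -c "
from h import *
for i in range(4):
  s=read_state();print(s['position'],s['wrist_force']);optics.grab_frame('top')"
```

```text
[ 0.51182764 -0.06072367  0.01802917] [ 5.80738348  1.82697607 -3.07904798]
[ 0.51181164 -0.06071509  0.01801121] [ 5.65361519  1.83076217 -2.77911129]
[ 0.51182047 -0.06073405  0.01802372] [ 5.4821559   2.15470682 -3.57545098]
[ 0.51185299 -0.06075399  0.01804042] [ 5.71755953  2.13527456 -2.78427984]
```

Emit:
move_arm --pt "-0.01 -0.005 0.005 0 0 0 1" --pt "-0.01 -0.005 0.005 0 0 0 1" --pt "-0.01 0 0.005 0 0 0 1" --pt "0 0 0 0 0 0 1" --pt "0 0 0 0 0 0 1" --pt "0 0 0 0 0 0 1" --pt "0 0 0 0 0 0 1" --pt "0 0 0 0 0 0 1"

```text
t: 10.5
position: [0.5118, -0.0606, 0.0179]
eef_rot: [[0.997, -0.073, 0.006], [-0.073, -0.997, -0.001], [0.006, 0.001, -1.0]]
wrist_force: [7.1, 2.7, -2.1]
opening: 0.0119
gripper_force: 25.1
```

Emit:
move_arm --pt "-0.01 0 0.004 0 0 0 1" --pt "-0.008 0 0.004 0 0 0 1" --pt "0 0 0 0 0 0 1" --pt "0 0 0 0 0 0 1" --pt "0 0 0 0 0 0 1" --pt "0 0 0 0 0 0 1" --pt "0 0 0 0 0 0 1" --pt "0 0 0 0 0 0 1"

```text
t: 11.5
position: [0.5118, -0.0606, 0.0179]
eef_rot: [[0.997, -0.073, 0.007], [-0.073, -0.997, -0.002], [0.007, 0.001, -1.0]]
wrist_force: [7.2, 3.5, -0.6]
opening: 0.0116
gripper_force: 25.3
```

Right clip bore about 8 N without slipping, so it is the good one. I relax, release and rise.

Emit:
move_arm --pt "0.05 0 0 0 0 0 1" --pt "0.05 0 0 0 0 0 1" --pt "0 0 0 0 0 0 1" --pt "0 0 0 0 0 0 0.5" --pt "0 0 0 0 0 0 0" --pt "0 0 0 0 0 0 0" --pt "0 0 0 0 0 0 0" --pt "0 0 -0.5 0 0 0 0"

```text
t: 12.5
position: [0.5106, -0.06, 0.0317]
eef_rot: [[0.997, -0.073, -0.003], [-0.073, -0.997, 0.001], [-0.003, -0.001, -1.0]]
wrist_force: [0.4, 0.4, 0.3]
opening: 0.0853
gripper_force: 0.0
```

```bash
python3 -c "
from h import *
s=read_state();print(s['position'],s['opening'],s['wrist_force'])
plan((.5225,.060,.12),-4.2,6)"
```

```text
[ 0.51061728 -0.05997531  0.03173815] 0.08533108194954656 [0.40820198 0.35091438 0.25601155]
[0.016, -0.67, -0.49, -0.001, 0.006, 0.001]
[0.016, -0.67, -0.49, -0.001, 0.006, 0.001]
[0.016, -0.67, -0.49, -0.001, 0.006, 0.001]
[0.016, -0.67, -0.49, -0.001, 0.006, 0.001]
[0.017, -0.67, -0.49, -0.001, 0.006, 0.001]
[0.017, -0.67, -0.49, -0.001, 0.006, 0.001]
```

Emit:
move_arm --pt "0 0 -1 0 0 0 0" --pt "0 0 -0.9 0 0.02 0 0" --pt "0.02 -1 0 0 0.02 0 0" --pt "0.02 -1 0 0 0 0 0" --pt "0.02 -1 0 0 0 0 0" --pt "0.02 -1 0 0 0 0 0" --pt "0.02 0 0 0 0 0 0" --pt "0 0 0 0 0 0 0"

```text
t: 13.5
position: [0.5235, 0.0588, 0.0897]
eef_rot: [[0.997, -0.072, 0.004], [-0.072, -0.997, -0.001], [0.004, 0.0, -1.0]]
wrist_force: [0.9, -0.3, 0.3]
opening: 0.0851
gripper_force: 0.0
```

```bash
python3 -c "
from h import *
s=read_state();f=optics.grab_frame('wrist');np.save('w3.npy',dict(s),allow_pickle=True)
cv2.imwrite('pics/w3.png',f);print(s['t'],s['position'],s['eef_rot'])
plan((.523,.060,.0185),-4.2,5)"
```

```text
13.5 [0.52349177 0.05884386 0.08973079] [[ 9.97368611e-01 -7.23694702e-02  4.30278377e-03]
 [-7.23674528e-02 -9.97377844e-01 -6.22931973e-04]
 [ 4.33658245e-03  3.09911295e-04 -9.99990549e-01]]
[-0.005, -0.01, 0.474, 0.001, -0.009, 0.0]
[-0.005, -0.01, 0.474, 0.001, -0.009, 0.0]
[-0.005, -0.01, 0.474, 0.001, -0.009, 0.0]
[-0.004, -0.01, 0.474, 0.001, -0.009, 0.0]
[-0.004, -0.01, 0.474, 0.001, -0.009, 0.0]
```

View pics/w3.png

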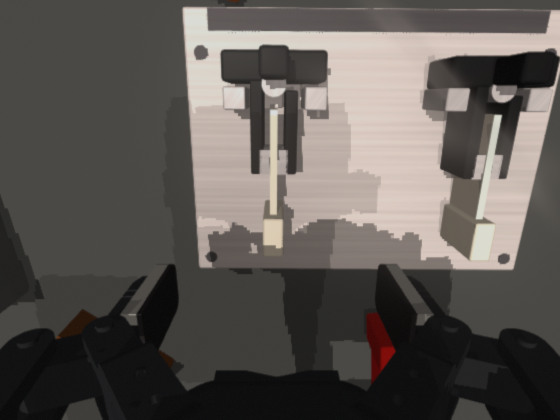

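The left bar's top is at columns 264–283, rows 217–254, centre (273,236). The left clip's tab top is near (274,57). The right card is still in its jaws.

```bash
python3 -c "
from h import *
s=np.load('w3.npy',allow_pickle=True).item()
p=plane('wrist',(273.5,236),.05,s);print(p,plane('wrist',(274,57),.066,s))
s1=np.load('w1.npy',allow_pickle=True).item()
print(tri(ray('wrist',(273.5,236),s),ray('wrist',(100,200),s1)))
print(read_state()['position'])
plan((p[0],p[1]+.0003,.0187),-4.2,5)"
```

```text
[0.52291485 0.05902299 0.05      ] [0.61649525 0.05171294 0.066     ]
[0.52456795 0.05875485 0.05233179]
[0.52342896 0.0585213  0.08958279]
[-0.006, -0.005, 0.473, 0.001, -0.009, 0.0]
[-0.005, -0.005, 0.473, 0.001, -0.009, 0.0]
[-0.005, -0.005, 0.473, 0.001, -0.009, 0.0]
[-0.005, -0.005, 0.473, 0.001, -0.009, 0.0]
[-0.004, -0.005, 0.473, 0.001, -0.009, 0.0]
```

Emit:
move_arm --pt "-0.005 -0.005 0.47 0 -0.01 0 0" --pt "-0.005 -0.005 0.47 0 -0.01 0 0" --pt "-0.005 -0.005 0.47 0 -0.01 0 0" --pt "-0.005 -0.005 0.47 0 -0.01 0 0" --pt "-0.005 -0.005 0.46 0 -0.01 0 0.3" --pt "0 0 0 0 0 0 0.6" --pt "0 0 0 0 0 0 0.8" --pt "0 0 0 0 0 0 0.85" --force 25

```text
t: 14.55
position: [0.5232, 0.06, 0.0195]
eef_rot: [[0.997, -0.073, 0.0], [-0.073, -0.997, -0.0], [0.0, -0.0, -1.0]]
wrist_force: [0.2, -0.2, 0.1]
opening: 0.0136
gripper_force: 0.1
```

Emit:
move_arm --pt "0 0 0 0 0 0 1" --pt "0 0 0 0 0 0 1" --pt "0 0 0 0 0 0 1" --pt "0 0 -0.005 0 0 0 1" --pt "0 0 -0.005 0 0 0 1" --pt "0 0 0 0 0 0 1" --pt "0 0 0 0 0 0 1" --pt "0 0 0 0 0 0 1"

```text
t: 15.55
position: [0.5232, 0.06, 0.0195]
eef_rot: [[0.997, -0.073, 0.0], [-0.073, -0.997, 0.0], [0.0, -0.0, -1.0]]
wrist_force: [0.0, 1.7, 6.1]
opening: 0.0116
gripper_force: 26.0
```

Emit:
move_arm --pt "-0.02 0 0 0 0 0 1" --pt "-0.02 0 0 0 0 0 1" --pt "-0.02 0 0 0 0 0 1" --pt "-0.02 0 0 0 0 0 1" --pt "0 0 0 0 0 0 1" --pt "0 0 0 0 0 0 1" --pt "0 0 0 0 0 0 1" --pt "0 0 0 0 0 0 1"

```text
t: 16.55
position: [0.5213, 0.0599, 0.0195]
eef_rot: [[0.997, -0.073, 0.001], [-0.073, -0.997, -0.0], [0.001, 0.0, -1.0]]
wrist_force: [4.1, -0.7, 5.3]
opening: 0.0117
gripper_force: 26.0
```

Emit:
move_arm --pt "0 0 -0.015 0 0 0 1" --pt "0 0 -0.015 0 0 0 1" --pt "0 0 0 0 0 0 1" --pt "-0.01 0 0 0 0 0 1" --pt "-0.01 0 0 0 0 0 1" --pt "-0.01 0 0 0 0 0 1" --pt "0 0 0 0 0 0 1" --pt "0 0 0 0 0 0 1"

```text
t: 17.55
position: [0.5189, 0.0602, 0.02]
eef_rot: [[0.997, -0.073, -0.002], [-0.073, -0.997, 0.0], [-0.002, 0.0, -1.0]]
wrist_force: [1.9, 0.7, -2.1]
opening: 0.0117
gripper_force: 25.1
```

Emit:
move_arm --pt "-0.01 0 0 0 0 0 1" --pt "-0.01 0 0 0 0 0 1" --pt "-0.01 0 0 0 0 0 1" --pt "-0.01 0 0 0 0 0 1" --pt "-0.01 0 0 0 0 0 1" --pt "-0.01 0 0 0 0 0 1" --pt "0 0 0 0 0 0 1" --pt "0 0 0 0 0 0 1"

```text
t: 18.55
position: [0.5178, 0.0604, 0.0203]
eef_rot: [[0.997, -0.073, -0.001], [-0.073, -0.997, 0.0], [-0.001, -0.0, -1.0]]
wrist_force: [3.7, 0.5, -0.8]
opening: 0.0117
gripper_force: 25.2
```

Emit:
move_arm --pt "-0.015 0 0 0 0 0 1" --pt "-0.015 0 0 0 0 0 1" --pt "-0.015 0 0 0 0 0 1" --pt "-0.015 0 0 0 0 0 1" --pt "-0.015 0 0 0 0 0 1" --pt "-0.015 0 0 0 0 0 1" --pt "0 0 0 0 0 0 1" --pt "0 0 0 0 0 0 1"

```text
t: 19.55
position: [0.5148, 0.0606, 0.0201]
eef_rot: [[0.997, -0.073, -0.001], [-0.073, -0.997, 0.0], [-0.001, -0.0, -1.0]]
wrist_force: [2.4, 0.9, 0.7]
opening: 0.0117
gripper_force: 25.2
```

It slides at about 3 N, so the left clip is worn. I pull its card all the way out.

Emit:
move_arm --pt "-0.1 0 0 0 0 0 1" --pt "-0.2 0 0 0 0 0 1" --pt "-0.2 0 0 0 0 0 1" --pt "-0.2 0 0 0 0 0 1" --pt "-0.2 0 0 0 0 0 1" --pt "-0.25 0 0 0 0 0 1" --pt "-0.25 0 0 0 0 0 1" --pt "0 0 0 0 0 0 1"

```text
t: 20.55
position: [0.4709, 0.0638, 0.02]
eef_rot: [[0.997, -0.073, -0.004], [-0.073, -0.997, 0.0], [-0.004, -0.0, -1.0]]
wrist_force: [-0.2, 0.1, 0.5]
opening: 0.0114
gripper_force: 25.2
```

```bash
python3 -c "
from h import *
s=read_state();f=optics.grab_frame('wrist');np.save('w4.npy',dict(s),allow_pickle=True)
cv2.imwrite('pics/w4.png',f);print(s['t'],s['position'],s['wrist_force'])"
```

```text
20.55 [0.47093842 0.0638109  0.02001321] [-0.23510908  0.13579115  0.5399984 ]
```

View pics/w4.png

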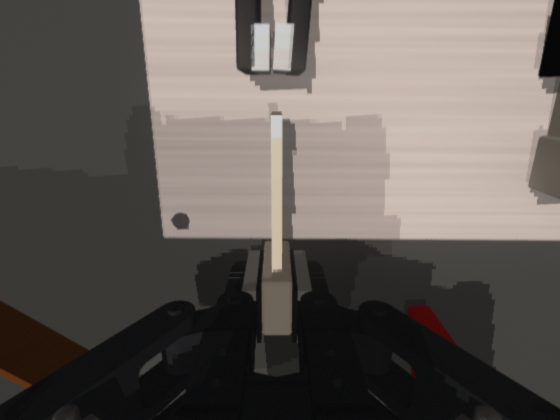

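The card is free: blade tip at (277,113), jaws ending at row 72. I carry it to the tray.

```bash
python3 -c "
from h import *
s=read_state();s=dict(s);p=np.array(s['position']);p[2]=.11;s['position']=p
plan((.4815,-.276,.11),-4.2,13,s)"
```

```text
[0.087, 0.867, -0.0, -0.0, 0.002, 0.0]
[0.087, 0.867, -0.0, -0.0, 0.002, 0.0]
[0.088, 0.867, -0.0, -0.0, 0.002, 0.0]
[0.088, 0.867, -0.0, -0.0, 0.002, 0.0]
[0.088, 0.867, -0.0, -0.0, 0.002, 0.0]
[0.088, 0.867, -0.0, -0.0, 0.002, 0.0]
[0.088, 0.867, -0.0, -0.0, 0.002, 0.0]
[0.088, 0.867, -0.0, -0.0, 0.002, 0.0]
[0.088, 0.867, -0.0, -0.0, 0.002, 0.0]
[0.088, 0.867, -0.0, -0.0, 0.002, 0.0]
[0.088, 0.867, -0.0, -0.0, 0.002, 0.0]
[0.088, 0.867, -0.0, -0.0, 0.002, 0.0]
[0.088, 0.867, -0.0, -0.0, 0.002, 0.0]
```

Emit:
move_arm --pt "0 0 -0.5 0 0 0 1" --pt "0 0 -1 0 0 0 1" --pt "0 0 -1 0 0.01 0 1" --pt "0 0.5 -0.5 0 0.01 0 1" --pt "0.05 0.9 0 0 0.01 0 1" --pt "0.05 0.9 0 0 0 0 1" --pt "0.05 0.9 0 0 0 0 1" --pt "0.05 0.9 0 0 0 0 1"

```text
t: 21.6
position: [0.4698, -0.0613, 0.1104]
eef_rot: [[0.997, -0.073, 0.002], [-0.073, -0.997, -0.0], [0.002, 0.0, -1.0]]
wrist_force: [0.6, 0.0, -0.2]
opening: 0.0115
gripper_force: 25.2
```

Emit:
move_arm --pt "0.05 1 0 0 0 0 1" --pt "0.05 1 0 0 0 0 1" --pt "0.05 1 0 0 0 0 1" --pt "0.05 1 0 0 0 0 1" --pt "0 1 0 0 0 0 1" --pt "0 1 0 0 0 0 1" --pt "0 0.9 0 0 0 0 1" --pt "0 0 0 0 0 0 1"

```text
t: 22.6
position: [0.4607, -0.2692, 0.1104]
eef_rot: [[0.997, -0.076, 0.003], [-0.076, -0.997, -0.001], [0.003, 0.001, -1.0]]
wrist_force: [-0.4, 0.2, -0.3]
opening: 0.0116
gripper_force: 25.2
```

```bash
python3 -c "
from h import *
s=read_state();print(s['t'],s['position'],s['eef_rot'][2])
plan((.4815,-.276,.017),-4.2,5)"
```

```text
22.6 [ 0.46072406 -0.26924413  0.1103822 ] [ 0.00274305  0.00116371 -0.99999556]
[0.14, 0.034, 0.623, 0.003, -0.006, -0.007]
[0.14, 0.034, 0.623, 0.003, -0.006, -0.007]
[0.14, 0.034, 0.623, 0.003, -0.006, -0.007]
[0.141, 0.034, 0.623, 0.003, -0.006, -0.007]
[0.141, 0.035, 0.623, 0.003, -0.006, -0.007]
```

Emit:
move_arm --pt "0.14 0 0.62 0 0 0 1" --pt "0.14 0 0.62 0 0 0 1" --pt "0.14 0 0.62 0 0 0 1" --pt "0.14 0 0.62 0 0 0 1" --pt "0.14 0 0.6 0 0 0 1" --pt "0 0 0 0 0 0 1" --pt "0 0 0 0 0 0 0.7" --pt "0 0 0 0 0 0 0.6"

```text
t: 23.6
position: [0.4825, -0.2683, 0.0186]
eef_rot: [[0.997, -0.073, 0.003], [-0.073, -0.997, -0.001], [0.003, 0.001, -1.0]]
wrist_force: [0.3, -0.7, -0.5]
opening: 0.0341
gripper_force: 0.0
```

Emit:
move_arm --pt "0 0 -0.5 0 0 0 0.6" --pt "0 0 -1 0 0 0 0.6" --pt "0 0 -1 0 0 0 0.6" --pt "0 0 -1 0 0 0 0" --pt "0.4 -1 0 0 0 0 0" --pt "0.4 -1 0 0 0 0 0" --pt "0.4 -1 0 0 0 0 0" --pt "0.4 -1 0 0 0 0 0"

```text
t: 24.6
position: [0.5392, -0.151, 0.1247]
eef_rot: [[0.997, -0.073, 0.004], [-0.073, -0.997, -0.001], [0.004, 0.001, -1.0]]
wrist_force: [0.2, -0.5, 0.4]
opening: 0.0858
gripper_force: 0.0
```

```bash
python3 -c "
from h import *
s=read_state();print(s['t'],s['position'],s['eef_rot'][2])
plan((.614,.0525,.105),-4.2,7)"
```

```text
24.6 [ 0.53921602 -0.15100277  0.12465054] [ 3.76425215e-03  8.70626257e-04 -9.99992536e-01]
[0.284, -0.993, 0.094, 0.001, -0.006, 0.0]
[0.284, -0.993, 0.094, 0.001, -0.006, 0.0]
[0.284, -0.993, 0.094, 0.001, -0.006, 0.0]
[0.284, -0.993, 0.094, 0.001, -0.006, 0.0]
[0.284, -0.993, 0.094, 0.001, -0.006, 0.0]
[0.284, -0.993, 0.094, 0.001, -0.006, 0.0]
[0.284, -0.993, 0.094, 0.001, -0.006, 0.0]
```

Emit:
move_arm --pt "0.28 -1 0.1 0 0 0 0" --pt "0.28 -1 0.1 0 0 0 0" --pt "0.28 -1 0.1 0 0 0 0" --pt "0.28 -1 0.1 0 0 0 0" --pt "0.28 -1 0.1 0 0 0 0" --pt "0.28 -1 0.1 0 0 0 0" --pt "0.1 -0.5 0 0 0 0 0" --pt "0 0 0 0 0 0 0"

```text
t: 25.6
position: [0.6062, 0.0395, 0.1059]
eef_rot: [[0.997, -0.071, 0.003], [-0.071, -0.997, -0.001], [0.003, 0.0, -1.0]]
wrist_force: [-0.9, -0.4, 0.3]
opening: 0.0854
gripper_force: 0.0
```

```bash
python3 -c "
from h import *
s=read_state();f=optics.grab_frame('wrist');np.save('w5.npy',dict(s),allow_pickle=True)
t=optics.grab_frame('top');cv2.imwrite('pics/top5.png',t)
t=cv2.resize(t[170:295,225:465],None,fx=2.3,fy=2.3,interpolation=cv2.INTER_CUBIC)[:,:560]
g=f[50:330];print(t.shape)
cv2.imwrite('pics/w5.png',np.vstack([g,t]));print(s['t'],s['position'],s['eef_rot'])"
```

```text
(288, 552, 3)Traceback (most recent call last):
  File "<string>", line 7, in <module>
    cv2.imwrite('pics/w5.png',np.vstack([g,t]));print(s['t'],s['position'],s['eef_rot'])
                              ~~~~~~~~~^^^^^^^
    return _nx.concatenate(arrs, 0, dtype=dtype, casting=casting)
           ~~~~~~~~~~~~~~~^^^^^^^^^^^^^^^^^^^^^^^^^^^^^^^^^^^^^^^
ValueError: all the input array dimensions except for the concatenation axis must match exactly, but along dimension 1, the array at index 0 has size 560 and the array at index 1 has size 552
```

```bash
python3 -c "
from h import *
s=read_state();f=optics.grab_frame('wrist');np.save('w5.npy',dict(s),allow_pickle=True)
t=cv2.imread('pics/top5.png')
t=cv2.resize(t[170:295,225:465],(560,270),interpolation=cv2.INTER_CUBIC)
cv2.imwrite('pics/w5.png',np.vstack([f[50:370],t]));print(s['t'],s['position'])"
```

```text
25.7 [0.60586673 0.03815159 0.10555187]
```

View pics/w5.png

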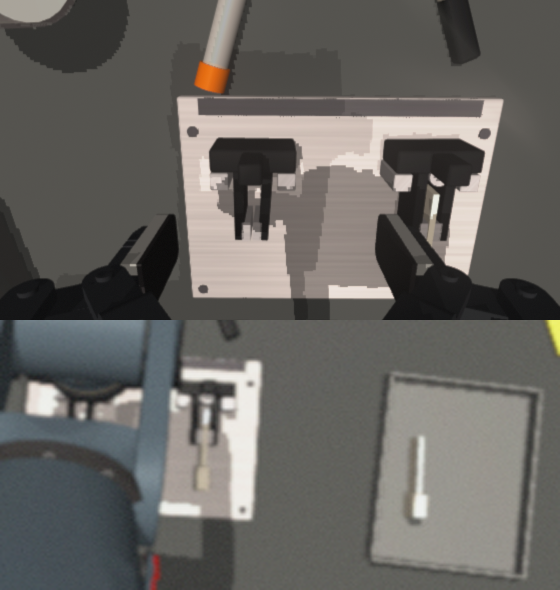

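The wrist view shows the worn clip's shoulder at columns 210–297 (image rows 188–222) and its tab near column 254. In the lower half, the card lies flat in the left half of the tray, and the right card is still in its clip. I read the tab's edges numerically.

```bash
python3 -c "
from h import *
g=cv2.cvtColor(cv2.imread('pics/w5.png'),cv2.COLOR_BGR2GRAY)[:320]
for r in range(132,206,3): print(r+50,g[r,204:304:3].tolist())"
```

```text
182 [196, 197, 196, 196, 196, 196, 196, 196, 196, 196, 195, 195, 195, 195, 195, 195, 195, 195, 195, 194, 194, 194, 194, 194, 194, 194, 194, 194, 194, 194, 194, 194, 193, 193]
185 [197, 196, 196, 196, 195, 196, 195, 195, 195, 194, 195, 194, 194, 193, 193, 193, 193, 192, 192, 192, 192, 192, 192, 191, 191, 191, 191, 191, 191, 191, 191, 191, 191, 191]
188 [196, 195, 196, 196, 164, 60, 62, 75, 75, 75, 74, 74, 75, 75, 96, 95, 96, 95, 96, 95, 95, 95, 118, 118, 118, 119, 118, 119, 119, 126, 195, 198, 199, 199]
191 [202, 202, 202, 197, 44, 36, 36, 35, 36, 36, 36, 37, 36, 36, 35, 35, 36, 36, 36, 35, 36, 35, 36, 36, 37, 37, 37, 38, 38, 39, 106, 196, 196, 197]
194 [200, 200, 200, 99, 36, 36, 36, 36, 35, 36, 36, 36, 35, 35, 36, 36, 35, 35, 34, 36, 36, 36, 36, 36, 36, 37, 37, 37, 39, 39, 60, 114, 197, 197]
197 [200, 200, 175, 36, 36, 35, 35, 36, 36, 36, 36, 36, 35, 36, 36, 35, 35, 35, 35, 35, 35, 36, 36, 36, 37, 37, 38, 38, 38, 39, 47, 110, 115, 201]
200 [202, 201, 56, 41, 41, 41, 41, 40, 40, 41, 40, 39, 39, 39, 39, 39, 39, 38, 39, 39, 38, 39, 39, 39, 39, 40, 39, 40, 40, 40, 41, 107, 110, 199]
203
[... 2122 characters left out ...]
, 133, 133, 135, 136, 136, 137, 107]
245 [202, 202, 202, 203, 202, 117, 109, 108, 108, 108, 38, 32, 33, 28, 31, 108, 109, 194, 200, 44, 30, 29, 42, 108, 108, 108, 108, 108, 109, 118, 119, 138, 113, 109]
248 [200, 199, 199, 200, 199, 120, 106, 107, 107, 107, 41, 32, 32, 31, 30, 107, 107, 140, 143, 43, 31, 32, 51, 109, 109, 109, 109, 109, 110, 110, 110, 111, 110, 110]
251 [200, 200, 200, 200, 196, 116, 107, 107, 107, 107, 41, 31, 32, 33, 29, 108, 108, 108, 108, 37, 32, 33, 55, 108, 108, 108, 108, 108, 109, 109, 109, 108, 109, 109]
254 [194, 194, 194, 194, 181, 111, 104, 105, 104, 104, 43, 30, 32, 31, 27, 104, 104, 105, 104, 34, 32, 33, 61, 107, 107, 107, 107, 107, 107, 107, 107, 107, 108, 108]
```

```bash
python3 -c "
from h import *
np.set_printoptions(precision=4,suppress=True)
s=np.load('w5.npy',allow_pickle=True).item()
p=plane('wrist',(249.5,224.5),.066,s);print(p)
print(plane('wrist',(253.5,211),.042,s),[plane('wrist',(c,200),.042,s)[1] for c in(209,297)])
print(read_state()['position'])
plan((p[0],p[1],.075),-4.2,4)"
```

```text
[0.6133 0.0514 0.066 ]
[0.6133 0.0507 0.042 ] [np.float64(0.07800469129544235), np.float64(0.022605766443920063)]
[0.6058 0.0379 0.1054]
[0.054, -0.118, 0.253, 0.001, -0.005, -0.001]
[0.054, -0.118, 0.253, 0.001, -0.005, -0.001]
[0.054, -0.118, 0.253, 0.001, -0.005, -0.001]
[0.054, -0.118, 0.253, 0.001, -0.005, -0.001]
```

Emit:
move_arm --pt "0.06 -0.12 0.25 0 0 0 0" --pt "0.06 -0.12 0.25 0 0 0 0" --pt "0.06 -0.12 0.25 0 0 0 0" --pt "0.06 -0.12 0.25 0 0 0 0.2" --pt "0 0 0.3 0 0 0 0.4" --pt "0 0 0.3 0 0 0 0.5" --pt "0 0 0.3 0 0 0 0.5" --pt "0 0 0 0 0 0 0.5" --force 30

```text
t: 26.75
position: [0.6137, 0.0526, 0.0471]
eef_rot: [[0.997, -0.073, -0.0], [-0.073, -0.997, 0.0], [-0.0, -0.0, -1.0]]
wrist_force: [0.7, 0.2, 0.2]
opening: 0.0429
gripper_force: 0.0
```

```bash
python3 -c "
from h import *
s=read_state();print(s['t'],s['position'],s['wrist_force'],s['opening'])
plan((.6130,.052,.046),-4.2,2)"
```

```text
26.75 [0.61369568 0.05264888 0.04706435] [0.67885124 0.17571387 0.18439954] 0.04286258863230402
[-0.011, 0.012, 0.018, -0.0, 0.001, 0.002]
[-0.011, 0.012, 0.018, -0.0, 0.001, 0.002]
```

Close on the tab, then lift a little.

Emit:
move_arm --pt "0 0.02 0.03 0 0 0 0.6" --pt "0 0 0 0 0 0 0.7" --pt "0 0 0 0 0 0 0.8" --pt "0 0 0 0 0 0 1" --pt "0 0 0 0 0 0 1" --pt "0 0 0 0 0 0 1" --pt "0 0 -0.1 0 0 0 1" --pt "0 0 -0.2 0 0 0 1"

```text
t: 27.75
position: [0.6144, 0.052, 0.056]
eef_rot: [[0.997, -0.073, 0.002], [-0.073, -0.997, -0.0], [0.002, 0.0, -1.0]]
wrist_force: [0.4, -0.9, -1.7]
opening: 0.0127
gripper_force: 34.0
```

Emit:
move_arm --pt "0 0 -0.7 0 0 0 1" --pt "0 0 -1 0 0 0 1" --pt "0 0 -1 0 0 0 1" --pt "0 0.3 -0.6 0 0 0 1" --pt "-0.2 0.8 0 0 0 0 1" --pt "-0.3 0.9 0 0 0 0 1" --pt "-0.3 0.9 0 0 0 0 1" --pt "-0.3 0.9 0 0 0 0 1"

```text
t: 28.75
position: [0.5719, -0.0604, 0.1548]
eef_rot: [[0.997, -0.073, 0.0], [-0.073, -0.997, 0.0], [0.0, -0.0, -1.0]]
wrist_force: [0.1, 0.4, -0.0]
opening: 0.0131
gripper_force: 34.1
```

Emit:
move_arm --pt "-0.3 1 0 0 0 0 1" --pt "-0.3 1 0 0 0 0 1" --pt "-0.3 1 0 0 0 0 1" --pt "-0.3 1 0 0 0 0 1" --pt "-0.3 1 0 0 0 0 1" --pt "-0.3 1 0 0 0 0 1" --pt "-0.3 1 0 0 0 0 1" --pt "0 0.8 0 0 0 0 1"

```text
t: 29.75
position: [0.4918, -0.2892, 0.1548]
eef_rot: [[0.997, -0.074, 0.0], [-0.074, -0.997, 0.001], [0.0, -0.001, -1.0]]
wrist_force: [-0.1, -1.0, -0.7]
opening: 0.013
gripper_force: 34.1
```

```bash
python3 -c "
from h import *
optics.grab_frame('top')
s=read_state();print(s['t'],s['position'],s['wrist_force'],s['opening'])
plan((.5315,-.340,.0425),-4.2,6)"
```

```text
29.8 [ 0.49303394 -0.29296395  0.1551243 ] [ 1.0020089  -2.63702144 -0.50155058] 0.012997761862727374
[0.231, 0.242, 0.627, 0.006, -0.006, -0.004]
[0.231, 0.243, 0.627, 0.006, -0.006, -0.004]
[0.231, 0.243, 0.627, 0.006, -0.006, -0.004]
[0.231, 0.244, 0.626, 0.006, -0.006, -0.004]
[0.232, 0.244, 0.626, 0.006, -0.006, -0.004]
[0.232, 0.245, 0.626, 0.006, -0.006, -0.004]
```

Shift laterally first, then descend.

Emit:
move_arm --pt "0.5 0.6 0 0 0 0 1" --pt "0.5 0.6 0 0 0 0 1" --pt "0.4 0.2 0.5 0 0 0 1" --pt "0 0 0.7 0 0 0 1" --pt "0 0 0.7 0 0 0 1" --pt "0 0 0.7 0 0 0 1" --pt "0 0 0 0 0 0 1" --pt "0 0 0 0 0 0 1"

```text
t: 30.8
position: [0.5324, -0.3326, 0.077]
eef_rot: [[0.997, -0.072, 0.002], [-0.072, -0.997, 0.0], [0.002, -0.0, -1.0]]
wrist_force: [1.2, 0.5, -0.2]
opening: 0.013
gripper_force: 34.1
```

```bash
python3 -c "
from h import *
s=read_state();print(s['t'],s['position'],s['wrist_force'],s['opening'])
plan((.5315,-.340,.0425),-4.2,3)"
```

```text
30.8 [ 0.53235695 -0.33256749  0.07697719] [ 1.16176574  0.46541425 -0.17003252] 0.012995036584252582
[-0.004, 0.083, 0.383, -0.001, -0.006, 0.004]
[-0.004, 0.083, 0.383, -0.001, -0.006, 0.004]
[-0.004, 0.083, 0.383, -0.001, -0.006, 0.004]
```

Emit:
move_arm --pt "0 0.07 0.38 0 0 0 1" --pt "0 0.07 0.38 0 0 0 1" --pt "0 0.05 0.38 0 0 0 1" --pt "0 0 0 0 0 0 1" --pt "0 0 0 0 0 0 0.8" --pt "0 0 0 0 0 0 0.6" --pt "0 0 0 0 0 0 0.5" --pt "0 0 0 0 0 0 0.5"

```text
t: 31.8
position: [0.5318, -0.3387, 0.043]
eef_rot: [[0.997, -0.073, 0.002], [-0.073, -0.997, -0.0], [0.002, 0.0, -1.0]]
wrist_force: [-0.6, 0.2, 1.0]
opening: 0.0427
gripper_force: 0.0
```

Emit:
move_arm --pt "0 0 -0.3 0 0 0 0.5" --pt "0 0 -1 0 0 0 0.5" --pt "0 0 -1 0 0 0 0.5" --pt "0 0 -1 0 0 0 0.5" --pt "-1 0 -1 0 0 0 0.5" --pt "-1 0 -1 0 0 0 0.5" --pt "-1 0 0 0 0 0 0.5" --pt "0 0 0 0 0 0 0.5"

```text
t: 32.8
position: [0.4401, -0.3316, 0.2028]
eef_rot: [[0.997, -0.074, 0.002], [-0.074, -0.997, -0.0], [0.002, -0.0, -1.0]]
wrist_force: [0.7, -0.2, -0.2]
opening: 0.0427
gripper_force: 0.0
```

```bash
python3 -c "
from h import *
np.set_printoptions(precision=4,suppress=True)
s=read_state();print(s['t'],s['position'],s['wrist_force'],s['opening'])
for n in('top','side'): cv2.imwrite(f'pics/{n}9.png',optics.grab_frame(n))
a=cv2.imread('pics/top9.png');g=cv2.cvtColor(a,cv2.COLOR_BGR2GRAY)
o=cv2.cvtColor(cv2.imread('pics/top0.png'),cv2.COLOR_BGR2GRAY)
def blobs(m,x0,y0,z):
  n,_,st,c=cv2.connectedComponentsWithStats(m.astype('uint8'))
  for i in range(1,n):
    if st[i,4]>12: q=c[i]+[x0,y0];print(st[i].tolist(),q,plane('top',q,z))
print('dark in tray');blobs(g[195:290,385:458]<50,385,195,.04)
print('light in tray');blobs(g[195:290,385:458]>150,385,195,.03)
print('right card/clip diff');d=cv2.absdiff(g,o)[185:255,290:330];print(d.max(),(d>40).sum());blobs(g[190:225,295:330]<60,295,190,.042);blobs(o[190:225,295:330]<60,295,190,.042)
"
```

```text
32.8 [ 0.4401 -0.3316  0.2028] [ 0.75   -0.1707 -0.1652] 0.04274308305083452
dark in tray
[34, 35, 27, 29, 297] [430.3805 241.1684] [ 0.5109 -0.3263  0.04  ]
[63, 75, 5, 15, 46] [449.2174 276.8696] [ 0.4316 -0.3646  0.04  ]
light in tray
[17, 28, 7, 39, 170] [404.8882 244.5118] [ 0.5042 -0.2719  0.03  ]
[46, 58, 5, 6, 27] [433.037  255.7778] [ 0.4783 -0.3343  0.03  ]
right card/clip diff
100 173
[12, 9, 17, 8, 57] [315.5263 202.2281] [ 0.6006 -0.0712  0.042 ]
[14, 8, 15, 8, 63] [316.4921 200.9365] [ 0.6035 -0.0734  0.042 ]
```

```bash
python3 -c "
from workcell import manip
print(manip.job_done())"
```

```text
the job is handed in; nothing more can be done
None
```

I tugged both cards and handed the job in at about 33 s; no verdict came back. The right clip held its card at about 8 N for more than half a second and still stands at its posts. The left clip let its card slide at about 3 N, so I did not hold 8 N on it, and it is now in the reject tray with its card.

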